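# Lock an offcut into the drilling jig with the cam handle

### The arm

A 6-joint arm with a two-finger parallel gripper is mounted at the origin on a cart in front of the work surface, level with it; the furniture and walls round the work are solid. World frame = base frame: x ahead of the robot, y to its left, z up, the work surface at z = 0. Lengths are in m, angles in rad, forces in N, time in s.
With the tool pointing down it reaches from about 0.35 to 0.775 m from the base axis. Payload 7.3 kg.
Tool frame: the origin (TCP) lies at the centre of the arm's flange, where the gripper is bolted on; the fingertips stand 178 mm ahead of it and the grasp point (between the pads) lies 159 mm ahead of it (tip_extent is the distance from the TCP to the fingertips, in m); z points along the fingers, y is the line along which they close (so a half turn about z gives the same grasp; the last joint's range is limited). The gripper opens to 92 mm and grips with 3 to 60 N. Pads are 19 mm wide; open, the fingers measure 130 mm over their backs; the gripper's body (75 mm by 190 mm) begins 47 mm behind the grasp point.
Start: joints at [1.003, 0.342, 1.524, -0, 1.275, -0.146], TCP at [0.215, 0.479, 0.405] pointing down, gripper open.
Joint ranges: [-2.53, 2.53], [-0.77, 2.02], [0.04, 2.7], [-1, 4.14], [0.28, 2.66], [-3.11, 3.11]. Speed limits (rad/s): [2.57, 2.57, 3.14, 3.14, 3.14, 3.14].

### API

Orientations are given as [roll, pitch, yaw] about the fixed x, y, z axes, in that order (R = Rz(yaw) Ry(pitch) Rx(roll)).
In Python, from cell import * gives the robot as it stands.
- The arm moves only by the tool arm_command, never from a script. Its arguments are lists of equal length, an entry for each row: "xyz": the shift along the world's x, y, z in mm, a list of three; "spin": the turn about the world's z in degrees. In form: {"xyz": [[tx, ty, tz], ...], "spin": [spin, ...]}. A call has 1 to 20 rows; each row shifts and turns the commanded pose from where the row before left it; what a row does not reach is not made up. A row lasts 1/10 s, in which the tool goes at most 50 mm and 8.59 degrees, less where a joint would pass 70% of its speed; a pose out of reach is approached as far as the arm can. A call with a gripper value outside its range is refused whole. "jaw" is the opening, from -1 (shut) to 1 (fully open), set as the call begins (left out, the last holds). The fingers move at their own pace and stop on an object; "squeeze" is the grip in N (left out, the last holds). Time passes only in rows, so rows that do not move let the fingers close. It gives the time, the measured TCP pose, the force, the opening and the grip force at its end, in the units of the state.
- observe(): the state, without advancing time (a new reading comes with each control period).
- read_camera(name): name is "side" or "top" or "wrist"; returns a dict with "img" (400x640x3 uint8, red, green, blue), "depth" (400x640 float32, m along the optical axis (not along the pixel's ray), 0 where there is no reading), "fx", "fy", "cx", "cy" (pixels), "world_from_camera" (4x4, takes a point from camera to world coordinates). Camera axes: x right, y up, looking along -z (the intrinsics and any distortion apply to the point x, -y, -z); pixel columns grow to the right and rows downward; lengths in m; the calibration is good to about 2 mm. The wrist camera is an equidistant fisheye: a pixel r from the principal point sees the ray r / f radians off the axis. A picture is of the moment at which its call begins.
- hand_in(): hands the job in; it is judged then, once.
The state is a dict: "time": time; "qpos": joint angles; "qvel": joint speeds; "joint_efforts": joint torques, N m; "tool_pos": TCP position; "tool_rot": TCP orientation; "contact_force": force on the tool from outside, world axes, zero at the start; "torque": the same for the moment, N m; "opening": finger opening in m; "grip_force": force on a finger pad.
Only numpy, scipy, OpenCV 4.12 (cv2) and the standard library are available. Lean on these libraries where they do the work, as an engineer would, in place of code of your own. Each camera call takes 0.05 s, during which the arm holds its last target. There are 200 camera calls.

### The job

Slide the wooden offcut along the channel of the jig until it is fully home against the stop at the far end. Then swing the jig's lock lever by its upright knob, up over the cam ramp and on until it drops fully into the notch and its foot clamps the offcut; feel for the notch and do not force anything. Leave the offcut home and the lever locked, and do not disturb the things lying round the jig.

Things in the scene. Friction and masses are not known exactly. Their poses are not given: they have to be found in the camera images.
- jig: Plywood jig plate 165 x 175 x 12 mm, fixed. Origin on the bench, under the channel's centre line; plate spans x -100..65, y -130..45 mm. The channel runs along its x axis at y = 0: floor at z = 12 mm, 49 mm wide between two wooden walls 14 mm high above the floor, open toward -x.
- stop (a point): Middle of the face of the wooden stop that closes the channel's +x end (jig x = +40 mm), at the height of the channel floor.
- offcut: Loose pine offcut in the channel, 75 mm long along the channel (its own y axis), 45 wide, 22 high, about 40 g; origin at the centre of its underside. It starts 28 to 53 mm short of the stop. Home = its end touches the stop, origin at jig x = +2.5 mm. The closed fingertips fit between the walls to push its near end.
- pivot (a point): Vertical axis of the lock lever, at the plate's top, 65 mm to the channel's -y side; a 27 mm steel sleeve stands there up to 101 mm above the bench. Round it lies the steel cam quadrant, on the side away from the channel: level land, ramp, crest, notch, and behind the notch a higher end wall, a hard stop. A nose under the lever's short tail rides on it.
- knob (a point): Point on the axis of the lever's upright black knob, 118 mm from the pivot axis, 78 mm above the bench at lift 0. The knob is a round post, 22 mm diameter, from 50 to 105 mm above the bench at lift 0, with a 26 mm collar in its lowest 6 mm; it rises with the lift. The lever under it is 18 mm wide, its top 50 mm above the bench.
- lock_swing (a joint): Lever angle, rad, counter-clockwise from above; starts 0 to 0.25. At 0 the knob lies 0.327 rad left of jig +x seen from the pivot. Turn counter-clockwise, across the channel. The quadrant's angle differs each time and is not measured: ramp (0.30 long) starts at 0.40 to 1.00, mid-notch at 0.94 to 1.55, play 0.03 each way. The ramp takes 5 to 12 N at the knob; at the end wall force rises steeply.
- lock_lift (a joint): Height of the lever above its lowest place, m. Spring and weight press it down: about 17 N low, 21 N on the crest. About 0.005 on the land (start), 0.011 on the crest; in the notch about 0.001, the foot resting on the offcut. Pressing on the knob's side can hold it up by friction; ease off and it drops. More than 30 N anywhere on jig, lever or offcut counts as forcing.
- pot: small dark turned wooden pot, 48 mm across and 49 mm high, origin under it; bystander left of the jig
- screws: small open carton of screws, 64 x 66 x 33 mm, origin under it; bystander at the far right of the jig
- spare: another pine offcut, 38 x 62 x 30 mm, origin under it; bystander at the right of the jig
Things that resemble listed ones, but are neither listed nor needed, are in the scene too. Leave any orange look-alike of the offcut alone.

How it is judged:
On the way, in this order (a step that is already met when the one before it is completed fails the run):
1. the offcut is home against the stop (within 3 mm), the lever not yet on the crest (x of offcut in the frame of jig above -0.0005 m and value of joint lock_lift below 0.009 m), for 0.2 s.
2. the lever has been swung up the ramp onto the crest (value of joint lock_lift above 0.009 m and value of joint lock_swing above 0.5 rad).
At the end, for the whole second after the job is handed in: the lever has dropped into the notch (lift under 3 mm, swing over 0.75 rad) and clamps the offcut, which lies at rest within 3 mm of the stop (value of joint lock_lift below 0.003 m and value of joint lock_swing above 0.75 rad and x of offcut in the frame of jig above -0.0005 m and contact force between offcut and jig above 5 N and linear speed of offcut below 0.01 m/s); the robot touches nothing.
It fails at once if the robot presses on the jig or its lever with more than 30 N (contact force between the arm and jig above 30 N).
It fails at once if the fingers press on the jig or its lever with more than 30 N (contact force between the fingers and jig above 30 N).
It fails at once if the fingers press on the offcut with more than 30 N (contact force between the fingers and offcut above 30 N).
It fails at once if a bystander is moved more than 20 mm (distance of any of pot, screws, spare from where it was at the start of the episode above 0.02 m).
It also fails if it takes over 58 s, if anything falls off the work surface, if the arm or the gripper's body presses on something with over 40 N, if the wrist force passes 120 N, or if a joint passes its speed limit or range.

## Working session

There is one attempt and no reset: what is moved stays moved. The work goes in short steps, Python scripts to look and compute and a tool call to move; the robot and the scene stay as the last step left them, time stands still between calls to the robot, and variables do not carry over. Pictures are saved under pics/ and viewed, at most 10 in all, crops included, and the job is handed in when it is done.

Besides the shell and the picture viewer there is one more tool, called by a JSON object that holds its "name" and its "arguments". arm_command: Moves the arm, as the interface text tells. Its arguments: {"type":"object","properties":{"xyz":{"type":"array","items":{"type":"array","items":{"type":"number"}}},"spin":{"type":"array","items":{"type":"number"}},"jaw":{"type":"number"},"squeeze":{"type":"number"}},"required":["xyz","spin"]}

```bash
mkdir -p pics; ls; cat > h.py <<'E'
from cell import *
import numpy as np, cv2
def pts(c):
    d=c["depth"];v,u=np.mgrid[:d.shape[0],:d.shape[1]]
    P=np.stack([(u-c["cx"])/c["fx"]*d,-(v-c["cy"])/c["fy"]*d,-d],-1)
    T=c["world_from_camera"];return P@T[:3,:3].T+T[:3,3]
def save(c,n): cv2.imwrite("pics/"+n,c["img"][:,:,::-1])
E
python3 - <<'E'
from h import *
for n in("top","side"):
    c=read_camera(n);save(c,n+"0.png");np.savez(n+"0.npz",**c);print(n,c["fx"],c["cx"],c["cy"],c["world_from_camera"].round(3).tolist())
print(observe())
E
```

```text
pics
top 508.9635671076265 317.10812476076325 200.77845833336013 [[-0.025, 0.988, -0.15, 0.336], [-1.0, -0.025, 0.006, 0.004], [0.002, 0.15, 0.989, 1.106], [0.0, 0.0, 0.0, 1.0]]
side 431.4228791012893 328.63633420651917 193.87542032028335 [[0.958, 0.192, -0.214, 0.264], [-0.288, 0.64, -0.713, -0.804], [0.001, 0.744, 0.668, 0.818], [0.0, 0.0, 0.0, 1.0]]
{'time': 0.1, 'qpos': array([ 1.00301175e+00,  3.42631227e-01,  1.52489771e+00, -1.57365652e-05,
        1.27542186e+00, -1.46001412e-01]), 'qvel': array([-0.00256258, -0.00118807, -0.00325391, -0.00015373, -0.00118809,
       -0.00089295]), 'joint_efforts': array([ 1.37498180e-03, -4.32005167e+01, -2.44695067e+01,  7.17864675e-02,
        5.25536493e-02, -7.09362280e-05]), 'tool_pos': array([0.21484557, 0.47889455, 0.40413393]), 'tool_rot': array([-3.14024678e+00, -1.82697657e-04,  2.71981395e+00]), 'contact_force': array([ 0.06194771, -0.26785744, -0.02758513]), 'torque': array([ 0.03829521, -0.01369614, -0.01610672]), 'grip_force': 0.0, 'opening': 0.09181441678303134}
```

View pics/top0.png

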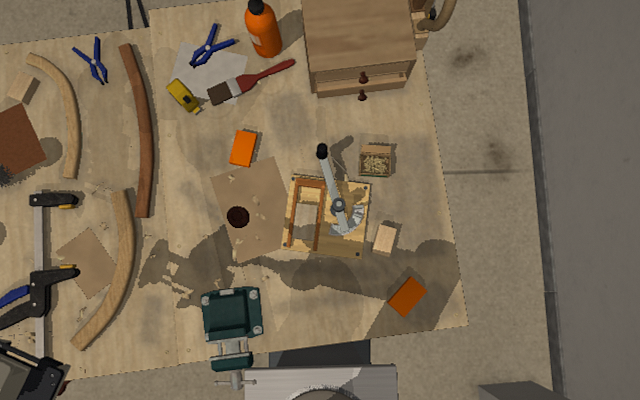

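View pics/side0.png

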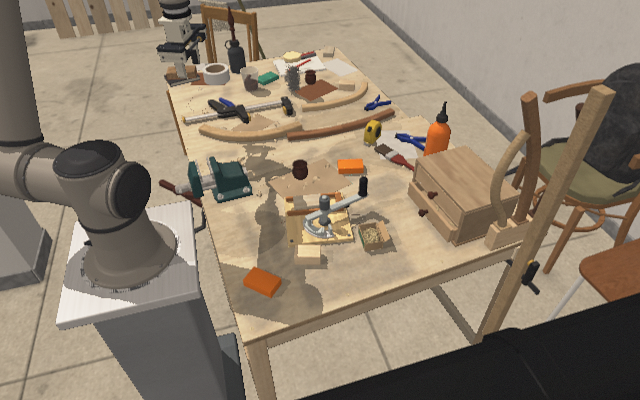

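Top view: the jig is at about (325,215), with its channel and the pale offcut at about (305,212). The lever pivot is at (338,205), the knob at (322,151), the pot at (238,216), the screws at (375,160) and the spare at (385,237).

Things that could be taken for the offcut:
- orange blocks at (243,148) and (407,296): orange, so leave alone
- the spare at (385,237): lies outside the jig
- a pale block at (22,88): far away

I choose the pale block in the channel and will check it in a close crop.

```bash
python3 - <<'E'
from h import *
c=dict(np.load("top0.npz"));P=pts(c)
im=c["img"][135:270,275:405,::-1];im=cv2.resize(im,None,fx=4.4,fy=4.4,interpolation=cv2.INTER_CUBIC);cv2.imwrite("pics/crop.png",im)
for r in range(174,262,4): print(r,[ "%d"%(1000*P[r,u,2]) for u in range(280,376,4)])
# knob top, sleeve top
for n,(lo,hi,box) in dict(knob=(.098,.125,(140,165,308,335)),sleeve=(.09,.112,(192,220,325,352))).items():
    a,b,x,y=box;Q=P[a:b,x:y].reshape(-1,3);Q=Q[(Q[:,2]>lo)&(Q[:,2]<hi)];print(n,len(Q),Q.mean(0).round(4),np.median(Q,0).round(4),Q.min(0).round(4),Q.max(0).round(4))
E
```

```text
174 ['-3', '4', '2', '10', '1', '-2', '0', '1', '0', '1', '-1', '56', '58', '55', '3', '2', '2', '-4', '2', '0', '21', '22', '21', '25']
178 ['-1', '1', '-1', '14', '28', '28', '25', '13', '11', '12', '12', '13', '58', '59', '-1', '3', '1', '3', '1', '1', '-3', '1106', '-2', '0']
182 ['1', '1', '0', '12', '25', '27', '27', '26', '28', '24', '26', '30', '56', '54', '12', '13', '12', '14', '12', '12', '-2', '-2', '0', '0']
186 ['3', '3', '-1', '11', '23', '9', '14', '22', '29', '28', '24', '28', '58', '53', '58', '12', '12', '10', '12', '12', '11', '16', '12', '0']
190 ['3', '1', '-1', '12', '29', '15', '9', '10', '14', '16', '13', '25', '8', '58', '55', '11', '12', '10', '12', '14', '12', '6', '13', '3']
194 ['-4', '4', '1', '14', '21', '13', '12', '14', '11', '13', '12', '11', '13', '56', '55', '13', '13', '11', '10', '13', '15', '14', '12', '0']
198 ['3', '-1', '13', '10', '26', '13', '13', '12', '13', '12', '25', '14', '14', '56', '95', '98', '9', '13', '14', '12', '12', '11', '14', '3']
202 ['0', '0', '15', '13', '28', '10', '15', '10', '12', '13', '26', '1106', '12', '48', '97', 
[... 1588 characters left out ...]
0', '13', '11', '11', '9', '11', '11', '12', '1', '-3', '1']
250 ['-1', '0', '1', '-1', '11', '10', '13', '13', '13', '27', '16', '12', '13', '16', '16', '12', '13', '11', '14', '14', '12', '2', '4', '24']
254 ['4', '3', '0', '-2', '1', '2', '-1', '0', '0', '1', '1', '3', '13', '13', '15', '15', '11', '13', '12', '16', '14', '0', '-1', '2']
258 ['0', '2', '2', '2', '1', '2', '-1', '0', '0', '1', '1', '-2', '0', '-1', '-2', '1', '1', '1', '3', '12', '14', '1', '0', '1']
knob 96 [ 0.5946 -0.0145  0.1089] [ 0.5946 -0.0144  0.1094] [ 0.585  -0.0245  0.099 ] [ 0.6051 -0.0042  0.1148]
sleeve 141 [ 0.482  -0.0452  0.0976] [ 0.4815 -0.0453  0.0972] [ 0.4695 -0.0579  0.0906] [ 0.4962 -0.0334  0.1059]
```

View pics/crop.png

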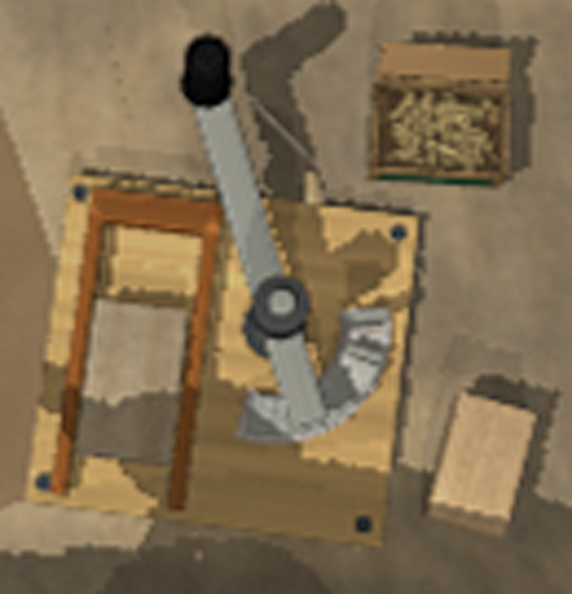

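Crop: the pale-grey offcut lies in the channel at about (135,380), short of the stop. The black knob is at (207,70), the sleeve at (280,303), and the cam quadrant runs from (245,420) round to (370,320), so the tail swings towards its right end. Next I'll fit the jig's pose.

```bash
python3 - <<'E'
from h import *
c=dict(np.load("top0.npz"));P=pts(c)
A=np.zeros(P.shape[:2],bool);A[170:262,275:375]=1
def rect(m,n):
    k=cv2.connectedComponentsWithStats(m.astype(np.uint8));i=1+np.argmax(k[2][1:,4]);Q=P[k[1]==i]
    r=cv2.minAreaRect((Q[:,:2]*1000).astype(np.float32));print(n,len(Q),r,Q.mean(0).round(4));return Q
off=A&(P[...,2]>.0305)&(P[...,2]<.042); off[:,318:]=0
Q=rect(off,"offcut")
w=A&(P[...,2]>.019)&(P[...,2]<.031);w[:,325:]=0
hsv=cv2.cvtColor(c["img"],cv2.COLOR_RGB2HSV)
print([hsv[r,u].tolist() for r,u in((230,290),(200,293),(200,322),(182,310),(240,316))])
# wall edge lines: per row, wall pixels by height clusters
W=P[w]
for y0 in (1,-1):
    pass
r=cv2.minAreaRect((W[:,:2]*1000).astype(np.float32));print("walls",r,cv2.boxPoints(r).round(0).tolist())
pl=A&(P[...,2]>.007);r=cv2.minAreaRect((P[pl&(P[...,2]<.045)][:,:2]*1000).astype(np.float32));print("plate",r,cv2.boxPoints(r).round(0).tolist())
v=(w|off)
# project onto candidate yaw frame, wall-histogram
best=min(np.arange(-.3,.1,.005),key=lambda a:-np.sum(np.histogram(-np.sin(a)*W[:,0]+np.cos(a)*W[:,1],np.arange(-.2,.2,.002))[0]**2));print("yaw",best)
R=np.array([[np.cos(best),np.sin(best)],[-np.sin(best),np.cos(best)]])
L=(P[...,:2]-[.482,-.0452])@R.T
print(np.histogram(L[w][:,1],np.arange(.02,.11,.003)))
print(np.percentile(L[off],[1,99],axis=0))
s=w&(abs(L[...,1]-.065)<.018);print("stop x",np.percentile(L[s][:,0],[2,10,50,98]))
E
```

```text
offcut 738 ((456.02166748046875, 25.702842712402344), (46.599552154541016, 75.32394409179688), 81.51966857910156) [0.4555 0.0248 0.0352]
[[14, 187, 90], [14, 179, 144], [13, 182, 123], [13, 180, 125], [13, 188, 91]]
walls ((473.4258728027344, 21.92206382751465), (65.0075912475586, 151.12403869628906), 81.11358642578125) [[394.0, 1.0], [543.0, -22.0], [553.0, 42.0], [404.0, 66.0]]
plate ((474.44024658203125, -25.18573760986328), (200.1402587890625, 193.59693908691406), 87.74677276611328) [[374.0, -121.0], [567.0, -129.0], [575.0, 71.0], [382.0, 79.0]]
yaw -0.14999999999999986
(array([ 0,  0,  0,  0, 73, 94, 86, 14, 14, 13, 11, 12, 12, 11, 13, 11, 11,
       12, 12, 13, 13, 12, 10, 94, 95, 81,  0,  0,  0]), array([0.02 , 0.023, 0.026, 0.029, 0.032, 0.035, 0.038, 0.041, 0.044,
       0.047, 0.05 , 0.053, 0.056, 0.059, 0.062, 0.065, 0.068, 0.071,
       0.074, 0.077, 0.08 , 0.083, 0.086, 0.089, 0.092, 0.095, 0.098,
       0.101, 0.104, 0.107]))
[[-0.07334342  0.04298295]
 [ 0.04159297  0.08783257]]
stop x [-0.07392185 -0.03512479  0.04722637  0.05646663]
```

Measured, and consistent with the sizes given:
- **Jig:** yaw is about -0.152. The pivot is at (482,-45), and the channel centre is 65 mm from it.
- **Knob:** 117 mm from the pivot (118 given).
- **Offcut:** 47x75 mm, top at z of about 35 mm, centred at (456,26).

I'll move above the channel mouth with the fingers closed and their closing axis along the channel.

{"name": "arm_command", "arguments": {"xyz": [[14.7,-37,0],[14.7,-37,0],[14.7,-37,0],[14.7,-37,0],[14.7,-37,0],[14.7,-37,0],[14.7,-37,0],[14.7,-37,0],[14.7,-37,0],[14.7,-37,0],[14.7,-37,0],[14.7,-37,0],[0,0,0],[0,0,0]], "spin": [-6.2,-6.2,-6.2,-6.2,-6.2,-6.2,-6.2,-6.2,-6.2,-6.2,-6.2,-6.2,0,0], "jaw": -1, "squeeze": 20}}

```text
time: 1.5
tool_pos: [0.3913, 0.0345, 0.4044]
tool_rot: [-3.14, -0.0, 1.42]
contact_force: [-1.1, 0.4, 0.0]
opening: 0.0005
grip_force: 0.0
```

{"name": "arm_command", "arguments": {"xyz": [[0,0,-40],[0,0,-40],[0,0,-40],[0,0,-40],[0,0,-26],[0,0,-10],[0,0,-10],[0,0,0],[0,0,0]], "spin": [0,0,0,0,0,0,0,0,0]}}

```text
time: 2.4
tool_pos: [0.3911, 0.0359, 0.1989]
tool_rot: [-3.141, -0.0, 1.423]
contact_force: [0.3, 0.9, -0.3]
opening: 0.0003
grip_force: 0.0
```

{"name": "arm_command", "arguments": {"xyz": [[3,-0.5,0],[3,-0.5,0],[3,-0.5,0],[3,-0.5,0],[3,-0.5,0],[3,-0.5,0],[3,-0.5,0],[3,-0.5,0],[3,-0.5,0],[3,-0.5,0],[3,-0.5,0],[3,-0.5,0]], "spin": [0,0,0,0,0,0,0,0,0,0,0,0]}}

```text
time: 3.6
tool_pos: [0.4276, 0.029, 0.1987]
tool_rot: [3.141, 0.0, 1.421]
contact_force: [-0.9, -0.0, 1.1]
opening: 0.0003
grip_force: 0.5
```

```bash
python3 - <<'E'
from h import *
c=read_camera("wrist");save(c,"w1.png");print(observe()["contact_force"],observe()["tool_pos"])
E
```

```text
[ 0.07779224 -1.31506375 -0.26019769] [0.42809257 0.02887004 0.19879187]
```

View pics/w1.png

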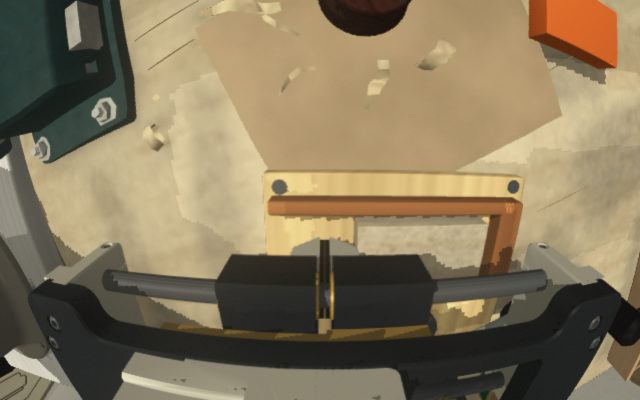

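The wrist view shows the offcut (357–485, 235) between the fingers and the stop at about x=490, which looks nearly closed. I'll go on slowly.

{"name": "arm_command", "arguments": {"xyz": [[2,-0.3,0],[2,-0.3,0],[2,-0.3,0],[2,-0.3,0],[1,-0.2,0]], "spin": [0,0,0,0,0]}}

```text
time: 4.15
tool_pos: [0.4366, 0.0276, 0.1987]
tool_rot: [3.141, 0.0, 1.421]
contact_force: [-0.9, -0.3, 0.4]
opening: 0.0003
grip_force: 0.3
```

{"name": "arm_command", "arguments": {"xyz": [[1,-0.15,0],[1,-0.15,0]], "spin": [0,0]}}

```text
time: 4.35
tool_pos: [0.4383, 0.0273, 0.1987]
tool_rot: [-3.142, 0.0, 1.421]
contact_force: [-0.3, -0.1, 0.5]
opening: 0.0005
grip_force: 0.5
```

{"name": "arm_command", "arguments": {"xyz": [[1,-0.15,0],[1,-0.15,0]], "spin": [0,0]}}

```text
time: 4.55
tool_pos: [0.4402, 0.027, 0.1987]
tool_rot: [-3.141, 0.0, 1.421]
contact_force: [-3.4, 0.7, 1.9]
opening: -0.0
grip_force: 1.8
```

{"name": "arm_command", "arguments": {"xyz": [[1,-0.15,0],[1,-0.15,0]], "spin": [0,0]}}

```text
time: 4.75
tool_pos: [0.4411, 0.0269, 0.1985]
tool_rot: [-3.137, 0.0, 1.421]
contact_force: [-8.7, 0.7, 8.5]
opening: 0.0001
grip_force: 4.8
```

```bash
python3 - <<'E'
from h import *
c=read_camera("top");P=pts(c)
a=-.152;R=np.array([[np.cos(a),np.sin(a)],[-np.sin(a),np.cos(a)]])
L=(P[...,:2]-[.482,-.0452])@R.T
m=(P[...,2]>.0305)&(P[...,2]<.042)&(abs(L[...,1]-.065)<.015)&(abs(L[...,0])<.06)
print("offcut x",np.percentile(L[m][:,0],[1,50,95,99]),m.sum())
m=(P[...,2]>.007)&(P[...,2]<.030)&(abs(L[...,1]-.065)<.012)&(L[...,0]>.02)&(L[...,0]<.07)
print(np.c_[L[m][:,0],P[m][:,2]][np.argsort(L[m][:,0])][::4].round(3).tolist())
E
```

```text
Traceback (most recent call last):
IndexError: index -1 is out of bounds for axis 0 with size 0
```

Force rises at the expected place, so the offcut is at the stop. I'll back off, lift and verify.

{"name": "arm_command", "arguments": {"xyz": [[-3,0.4,0],[-10,1.5,0],[-12,1.8,0],[0,0,30],[0,0,45],[0,0,45],[0,0,45],[-20,40,40],[0,45,20],[0,45,0],[0,45,0],[0,45,0],[0,0,0]], "spin": [0,0,0,0,0,0,0,0,0,0,0,0,0]}}

```text
time: 6.1
tool_pos: [0.3997, 0.2477, 0.4168]
tool_rot: [3.141, -0.002, 1.427]
contact_force: [0.3, -0.7, 0.2]
opening: 0.0001
grip_force: 0.0
```

```bash
cat > chk.py <<'E'
from h import *
c=read_camera("top");P=pts(c);print(observe()["contact_force"],observe()["tool_pos"])
a=-.152;R=np.array([[np.cos(a),np.sin(a)],[-np.sin(a),np.cos(a)]])
L=(P[...,:2]-[.482,-.0452])@R.T
m=(P[...,2]>.0305)&(P[...,2]<.042)&(abs(L[...,1]-.065)<.015)&(abs(L[...,0])<.06)
print("offcut x",np.percentile(L[m][:,0],[1,50,95,99]),m.sum()) if m.any() else 0
m=(P[...,2]>.007)&(P[...,2]<.030)&(abs(L[...,1]-.065)<.012)&(L[...,0]>.0)&(L[...,0]<.07)
print(np.c_[L[m][:,0],P[m][:,2]][np.argsort(L[m][:,0])][::5].round(3).tolist())
m=(P[...,2]>.100)&(P[...,2]<.125)&(abs(np.linalg.norm(L,axis=-1)-.118)<.016)
k=P[m].mean(0);print("knob",m.sum(),k.round(4),"swing",np.arctan2(k[1]+.0452,k[0]-.482)-a-.327)
im=cv2.resize(c["img"][135:270,275:405,::-1],None,fx=4.4,fy=4.4,interpolation=cv2.INTER_CUBIC)
import sys;cv2.imwrite("pics/%s.png"%sys.argv[1],im)
E
python3 chk.py c2
```

```text
[-0.47337782  0.0742727  -0.42867707] [0.39984559 0.24574333 0.4166294 ]
offcut x [-0.03357512  0.00313168  0.03749008  0.04098974] 497
[[0.033, 0.029], [0.043, 0.027], [0.045, 0.027], [0.046, 0.028], [0.047, 0.026], [0.048, 0.028], [0.049, 0.028], [0.05, 0.029], [0.051, 0.026], [0.052, 0.025], [0.053, 0.025], [0.054, 0.029], [0.055, 0.026], [0.057, 0.022], [0.06, 0.01], [0.061, 0.01], [0.062, 0.015], [0.063, 0.01], [0.064, 0.013], [0.065, 0.013]]
knob 94 [ 0.5949 -0.0145  0.1087] swing 0.09063156080348261
```

View pics/c2.png

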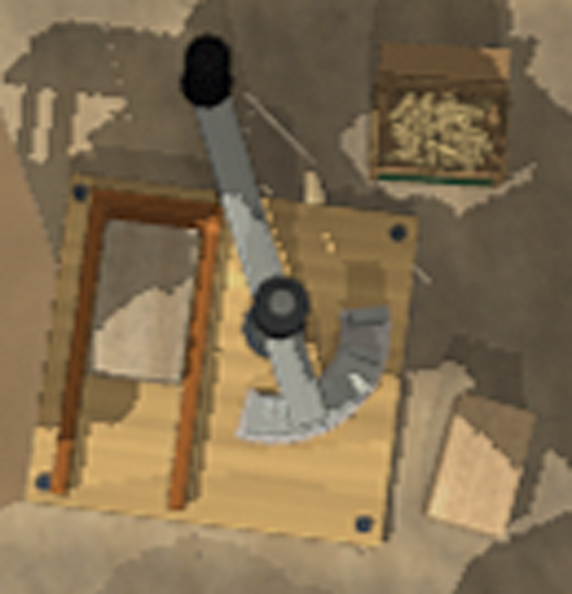

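The crop shows the offcut flush with the stop (145,225), with no floor gap beyond it. The lever is unmoved at swing of about 0.09. I'll check the cabinet clearance before going over.

```bash
python3 - <<'E'
from h import *
c=dict(np.load("top0.npz"));P=pts(c)
m=(P[...,2]>.05)&(P[...,0]>.62)&(abs(P[...,1]+.05)<.25)&(P[...,2]<.6)
Q=P[m];print(Q.min(0),Q.max(0))
for y in np.arange(-.25,.2,.05):
    q=Q[abs(Q[:,1]-y)<.025]; print(round(y,2),len(q), q[np.argmin(q[:,0])].round(3) if len(q) else "")
E
```

```text
[ 0.7336574  -0.26510454  0.0500448 ] [0.94307571 0.13784579 0.2955624 ]
-0.25 885 [ 0.791 -0.239  0.264]
-0.2 1428 [ 0.751 -0.181  0.061]
-0.15 1920 [ 0.746 -0.127  0.06 ]
-0.1 2037 [ 0.736 -0.104  0.096]
-0.05 2081 [ 0.734 -0.027  0.055]
-0.0 1653 [ 0.734 -0.014  0.052]
0.05 42 [0.854 0.075 0.054]
0.1 1112 [0.835 0.106 0.051]
0.15 147 [0.845 0.125 0.108]
```

{"name": "arm_command", "arguments": {"xyz": [[20.6,-30.1,0],[20.6,-30.1,0],[20.6,-30.1,0],[20.6,-30.1,0],[20.6,-30.1,0],[20.6,-30.1,0],[20.6,-30.1,0],[20.6,-30.1,0],[20.6,-30.1,0],[20.6,-30.1,0],[0,0,0],[0,0,0]], "spin": [-6.65,-6.65,-6.65,-6.65,-6.65,-6.65,-6.65,-6.65,-6.65,-6.65,0,0]}}

```text
time: 7.35
tool_pos: [0.6062, -0.059, 0.4164]
tool_rot: [-3.141, 0.001, 0.259]
contact_force: [-1.1, -0.2, 0.6]
opening: 0.0005
grip_force: 0.0
```

{"name": "arm_command", "arguments": {"xyz": [[0,0,-40],[0,0,-40],[0,0,-40],[0,0,-30],[0,0,-18],[0,0,0],[0,0,0]], "spin": [0,0,0,0,0,0,0]}}

```text
time: 8.05
tool_pos: [0.6064, -0.0568, 0.2499]
tool_rot: [3.141, -0.0, 0.262]
contact_force: [0.8, 0.7, 0.3]
opening: 0.0004
grip_force: 0.0
```

```bash
python3 - <<'E'
import numpy as np
piv=np.array([482,-45.2])
f=lambda t:piv+118*np.array([np.cos(t),np.sin(t)])-30*np.array([-np.sin(t),np.cos(t)])
for t in np.arange(.25,1.7,.05):
    p=f(t);d=(f(t+.05)-p)/2;print("th %.2f sw %.2f pos %.1f %.1f  halfstep %.2f %.2f  spin/half %.2f"%(t,t-.175,*p,*d,np.degrees(.025)))
E
```

```text
th 0.25 sw 0.08 pos 603.8 -45.1  halfstep -0.08 3.04  spin/half 1.43
th 0.30 sw 0.12 pos 603.6 -39.0  halfstep -0.23 3.03  spin/half 1.43
th 0.35 sw 0.17 pos 603.1 -32.9  halfstep -0.38 3.02  spin/half 1.43
th 0.40 sw 0.22 pos 602.4 -26.9  halfstep -0.53 3.00  spin/half 1.43
th 0.45 sw 0.27 pos 601.3 -20.9  halfstep -0.68 2.97  spin/half 1.43
th 0.50 sw 0.32 pos 599.9 -15.0  halfstep -0.83 2.93  spin/half 1.43
th 0.55 sw 0.37 pos 598.3 -9.1  halfstep -0.97 2.88  spin/half 1.43
th 0.60 sw 0.42 pos 596.3 -3.3  halfstep -1.12 2.83  spin/half 1.43
th 0.65 sw 0.47 pos 594.1 2.3  halfstep -1.26 2.77  spin/half 1.43
th 0.70 sw 0.52 pos 591.6 7.9  halfstep -1.39 2.71  spin/half 1.43
th 0.75 sw 0.57 pos 588.8 13.3  halfstep -1.53 2.63  spin/half 1.43
th 0.80 sw 0.62 pos 585.7 18.5  halfstep -1.66 2.55  spin/half 1.43
th 0.85 sw 0.67 pos 582.4 23.7  halfstep -1.78 2.47  spin/half 1.43
th 0.90 sw 0.72 pos 578.8 28.6  halfstep -1.90 2.37  spin/half 1.43
th 0.95 sw 0.77 pos 575.0 33.3  halfstep -2.02 2.28  spin/half 1.43
th 1.00 sw 0.82 pos 571.0 37.9  halfstep -2.13 2.17  spin/half 1.43
th 1.05 
[... 175 characters left out ...]
1.83  spin/half 1.43
th 1.20 sw 1.02 pos 552.7 53.9  halfstep -2.52 1.71  spin/half 1.43
th 1.25 sw 1.07 pos 547.7 57.3  halfstep -2.60 1.58  spin/half 1.43
th 1.30 sw 1.12 pos 542.5 60.5  halfstep -2.68 1.45  spin/half 1.43
th 1.35 sw 1.17 pos 537.1 63.4  halfstep -2.75 1.31  spin/half 1.43
th 1.40 sw 1.22 pos 531.6 66.0  halfstep -2.81 1.17  spin/half 1.43
th 1.45 sw 1.27 pos 526.0 68.3  halfstep -2.86 1.03  spin/half 1.43
th 1.50 sw 1.32 pos 520.3 70.4  halfstep -2.91 0.88  spin/half 1.43
th 1.55 sw 1.37 pos 514.4 72.2  halfstep -2.95 0.74  spin/half 1.43
th 1.60 sw 1.42 pos 508.5 73.6  halfstep -2.99 0.59  spin/half 1.43
th 1.65 sw 1.47 pos 502.6 74.8  halfstep -3.01 0.44  spin/half 1.43
```

{"name": "arm_command", "arguments": {"xyz": [[-0.5,3,0],[-0.5,3,0],[-0.5,3,0],[-0.5,3,0],[-0.4,3,0],[-0.4,2.8,0],[-0.2,3,0],[-0.2,3,0],[-0.4,3,0],[-0.4,3,0]], "spin": [0,0,0,0,1,1,1.4,1.4,1.4,1.4]}}

```text
time: 9.05
tool_pos: [0.603, -0.028, 0.2493]
tool_rot: [3.14, -0.001, 0.395]
contact_force: [1.6, -4.6, -0.7]
opening: 0.0004
grip_force: 2.6
```

{"name": "arm_command", "arguments": {"xyz": [[-0.5,3,0],[-0.5,3,0],[-0.7,3,0],[-0.7,3,0]], "spin": [1.4,1.4,1.4,1.4]}}

```text
time: 9.45
tool_pos: [0.6007, -0.0159, 0.2493]
tool_rot: [3.14, -0.001, 0.493]
contact_force: [2.2, -4.9, -0.4]
opening: 0.0003
grip_force: 2.6
```

{"name": "arm_command", "arguments": {"xyz": [[-0.8,2.9,0],[-0.8,2.9,0],[-1,2.9,0],[-1,2.9,0]], "spin": [1.4,1.4,1.4,1.4]}}

```text
time: 9.85
tool_pos: [0.5972, -0.0042, 0.2494]
tool_rot: [3.14, -0.001, 0.591]
contact_force: [2.7, -4.0, 0.9]
opening: 0.0005
grip_force: 2.3
```

{"name": "arm_command", "arguments": {"xyz": [[-1.1,2.8,0],[-1.1,2.8,0],[-1.3,2.8,0],[-1.3,2.8,0]], "spin": [1.4,1.4,1.4,1.4]}}

```text
time: 10.25
tool_pos: [0.5924, 0.0072, 0.2494]
tool_rot: [3.14, -0.001, 0.688]
contact_force: [3.0, -4.2, 0.2]
opening: 0.0005
grip_force: 2.6
```

{"name": "arm_command", "arguments": {"xyz": [[-1.4,2.7,0],[-1.4,2.7,0],[-1.5,2.6,0],[-1.5,2.6,0]], "spin": [1.4,1.4,1.4,1.4]}}

```text
time: 10.65
tool_pos: [0.5866, 0.0179, 0.2495]
tool_rot: [3.139, -0.002, 0.786]
contact_force: [3.5, -3.0, -0.0]
opening: 0.0003
grip_force: 2.6
```

{"name": "arm_command", "arguments": {"xyz": [[-1.7,2.5,0],[-1.7,2.5,0]], "spin": [1.4,1.4]}}

```text
time: 10.85
tool_pos: [0.5834, 0.0229, 0.2495]
tool_rot: [3.139, -0.002, 0.835]
contact_force: [5.3, -3.9, 0.3]
opening: 0.0007
grip_force: 3.1
```

{"name": "arm_command", "arguments": {"xyz": [[-1.8,2.5,0],[-1.8,2.5,0]], "spin": [1.4,1.4]}}

```text
time: 11.05
tool_pos: [0.5803, 0.0274, 0.2498]
tool_rot: [3.137, -0.002, 0.884]
contact_force: [7.6, -7.4, -0.9]
opening: 0.001
grip_force: 5.2
```

{"name": "arm_command", "arguments": {"xyz": [[-1.9,2.4,0],[-1.9,2.4,0]], "spin": [1.4,1.4]}}

```text
time: 11.25
tool_pos: [0.5771, 0.0317, 0.2503]
tool_rot: [3.134, -0.003, 0.933]
contact_force: [8.4, -8.4, 1.2]
opening: 0.0003
grip_force: 6.1
```

The ramp began at swing of about 0.67, with about 12 N at the knob as expected. So the crest should start at about 0.97 and mid-notch be at about 1.21.

{"name": "arm_command", "arguments": {"xyz": [[-2,2.3,0],[-2,2.3,0]], "spin": [1.4,1.4]}}

```text
time: 11.45
tool_pos: [0.5733, 0.0364, 0.2508]
tool_rot: [3.133, -0.003, 0.982]
contact_force: [8.9, -7.7, 4.3]
opening: 0.0002
grip_force: 6.2
```

{"name": "arm_command", "arguments": {"xyz": [[-2.1,2.2,0],[-2.1,2.2,0]], "spin": [1.4,1.4]}}

```text
time: 11.65
tool_pos: [0.5697, 0.0405, 0.2513]
tool_rot: [3.131, -0.003, 1.031]
contact_force: [11.3, -9.8, 4.7]
opening: 0.0008
grip_force: 7.5
```

{"name": "arm_command", "arguments": {"xyz": [[-2.2,2.1,0],[-2.2,2.1,0]], "spin": [1.4,1.4]}}

```text
time: 11.85
tool_pos: [0.5655, 0.0449, 0.2518]
tool_rot: [3.13, -0.004, 1.079]
contact_force: [8.9, -5.7, 9.7]
opening: 0.0003
grip_force: 5.8
```

{"name": "arm_command", "arguments": {"xyz": [[-2.3,2,0],[-2.3,2,0]], "spin": [1.4,1.4]}}

```text
time: 12.05
tool_pos: [0.5612, 0.0488, 0.2523]
tool_rot: [3.128, -0.004, 1.128]
contact_force: [11.5, -9.4, 10.0]
opening: -0.0001
grip_force: 7.6
```

{"name": "arm_command", "arguments": {"xyz": [[-2.4,1.9,0],[-2.4,1.9,0]], "spin": [1.4,1.4]}}

```text
time: 12.25
tool_pos: [0.5561, 0.0531, 0.252]
tool_rot: [3.13, -0.004, 1.177]
contact_force: [9.7, -4.8, 10.2]
opening: 0.0005
grip_force: 6.0
```

{"name": "arm_command", "arguments": {"xyz": [[-2.5,1.8,0]], "spin": [1.4]}}

```text
time: 12.35
tool_pos: [0.5536, 0.0551, 0.2521]
tool_rot: [3.13, -0.004, 1.201]
contact_force: [9.8, -3.1, 11.3]
opening: 0.0005
grip_force: 5.8
```

{"name": "arm_command", "arguments": {"xyz": [[-2.5,1.7,0]], "spin": [1.4]}}

```text
time: 12.45
tool_pos: [0.5505, 0.057, 0.2517]
tool_rot: [3.132, -0.003, 1.226]
contact_force: [4.5, -0.9, 3.3]
opening: 0.0004
grip_force: 2.4
```

{"name": "arm_command", "arguments": {"xyz": [[-2.6,1.6,0]], "spin": [1.4]}}

```text
time: 12.55
tool_pos: [0.5471, 0.059, 0.2508]
tool_rot: [3.135, -0.002, 1.25]
contact_force: [5.7, -0.1, 5.2]
opening: 0.0006
grip_force: 3.4
```

{"name": "arm_command", "arguments": {"xyz": [[-2.6,1.5,0]], "spin": [1.4]}}

```text
time: 12.65
tool_pos: [0.5436, 0.0607, 0.2501]
tool_rot: [3.139, -0.001, 1.275]
contact_force: [0.3, 0.6, -0.1]
opening: 0.0003
grip_force: 0.0
```

The force fell to zero, so the lever has run ahead off the crest. I'll back off, lift clear and look.

{"name": "arm_command", "arguments": {"xyz": [[5,-1.5,0],[10,-3,0],[15,-5,0],[0,0,30],[0,0,40],[0,0,40],[10,-45,40],[10,-45,0],[10,-45,0],[0,-45,0],[0,-45,0],[0,0,0]], "spin": [0,0,0,0,0,0,0,0,0,0,0,0]}}

```text
time: 13.85
tool_pos: [0.6012, -0.1718, 0.3907]
tool_rot: [-3.141, 0.002, 1.267]
contact_force: [0.5, 0.3, 0.3]
opening: 0.0004
grip_force: 0.0
```

```bash
sed -i 's/P\[...,2\]>.100/P[...,2]>.095/' chk.py; python3 chk.py c3
```

```text
[-0.30518746 -0.16818301 -0.19073895] [ 0.60127306 -0.16919156  0.39078136]
offcut x [-0.03380837 -0.0061162   0.03794325  0.04060186] 362
[[0.017, 0.03], [0.043, 0.028], [0.044, 0.026], [0.045, 0.027], [0.046, 0.023], [0.047, 0.023], [0.048, 0.028], [0.049, 0.027], [0.05, 0.03], [0.051, 0.026], [0.052, 0.029], [0.053, 0.021], [0.054, 0.028], [0.055, 0.025], [0.057, 0.024], [0.06, 0.012], [0.061, 0.015], [0.062, 0.012], [0.063, 0.011], [0.064, 0.015], [0.065, 0.01]]
knob 97 [0.5033 0.0702 0.1045] swing 1.2132343061356097
```

View pics/c3.png

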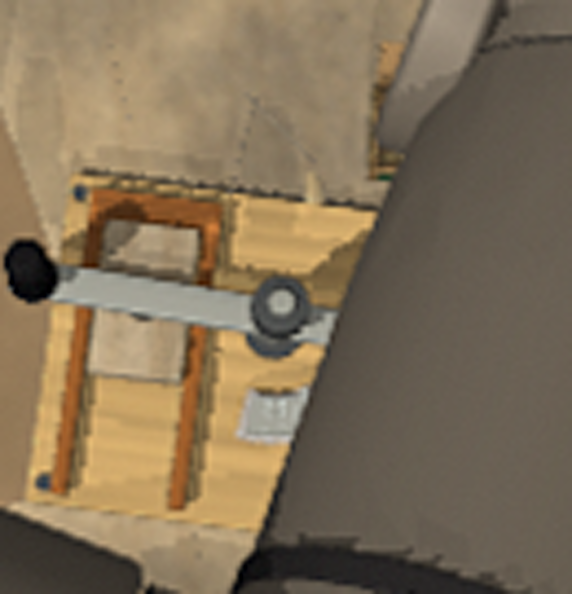

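The crop shows the lever lying across the channel over the home offcut. Knob at (33,270), swing 1.21 as predicted. I'll compare heights before and after to confirm the drop.

```bash
python3 - <<'E'
from h import *
piv=np.array([.482,-.0452])
def lev(P,k):
    u=(k-piv)/np.linalg.norm(k-piv);d=P[...,:2]-piv;s=d@u;n=d@np.array([-u[1],u[0]])
    z=P[...,2];m=(s>.03)&(s<.095)&(abs(n)<.006)&(z>.042)&(z<.066);q=z[m]
    m2=(np.hypot(s-.118,n)<.008)&(z>.09);return len(q),np.mean(q).round(4),np.median(z[m2]).round(4)
print(lev(pts(dict(np.load("top0.npz"))),np.array([.5949,-.0145])))
print(lev(pts(read_camera("top")),np.array([.5033,.0702])))
c=read_camera("top");P=pts(c);P0=pts(dict(np.load("top0.npz")))
for n,(r,u) in dict(pot=(216,238),spare=(240,387),screws=(160,375)).items():print(n,P0[r,u].round(3),P[r,u].round(3))
E
```

```text
(173, np.float64(0.0561), np.float64(0.1108))
(178, np.float64(0.0518), np.float64(0.1065))
pot [0.47  0.166 0.035] [0.469 0.166 0.038]
spare [ 0.411 -0.148  0.032] [ 0.367 -0.058  0.665]
screws [ 0.587 -0.131  0.021] [ 0.453 -0.059  0.602]
```

The lever is 4.3 mm lower than on the land, so the lift is about 1 mm and it sits in the notch. The arm is clear, so I'm handing in.

```bash
python3 -c "
from cell import *
print(hand_in())"
```

```text
the job is handed in; nothing more can be done
None
```

The job is handed in, though no verdict came back: the offcut is home against the stop, the lever is locked in the notch (swing about 1.21 rad, lift about 1 mm), and the pot is unmoved; the arm hid the spare and screws in the last view, but it never came near them at their height.

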